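# Re-arm the leather press and hold its key turned

### The job

Take the key with the rectangular head out of the wooden key block and, with the tip of its blade, press the small recessed reset button on the press console fully in. Then put the same key into the key switch on the console, working it past the sticky pins (a little side-to-side wiggling helps) until it is fully home, turn it a quarter turn clockwise against the spring, and finish while still gripping it turned: do not let go. Leave the round-headed key and the other things on the table alone.

Things in the scene. Friction and masses are not known exactly. Their poses are not given: they have to be found in the camera images.
- key: The key to use, upright in the wooden block, blade down. Black plastic head: a rectangular slab 32 mm wide (key x), 12 thick (y), 45 tall; steel blade 12 mm wide (x), 4 thick (y), 32 long, its last 6 mm tapered to 8 x 2 mm. Origin: centre of the blade's tip; z points up to the head, which spans z = 32 to 77 mm. Same after a half turn about z. About 40 g.
- round_key: A second key of the same blade, black plastic head a disc 38 mm across and 12 mm thick, spanning z = 32 to 75 mm. Origin and axes as for the other key. Not to be used or moved; it stands in the other slot of the block, and which slot varies.
- key_block: Fixed wooden block 150 (x) x 50 (y) x 40 mm tall, origin at the centre of its underside. Two slots in its top at x = +40 and -40 mm, each 13.5 (x) x 5.5 mm (y) and 36 mm deep; a key stands in each, its head resting on the block's top, key axes parallel to the block's. The block's long axis lies about along the table's y.
- console: Fixed grey press console, a box 150 (x) x 200 (y) x 60 mm tall, origin at the centre of its underside. In its flat top: the key switch at x = 0, y = +45 mm and the reset button at x = 0, y = -50 mm. Round the keyway a steel bezel ring of 44 mm outer and 22 mm inner diameter stands 3 mm above the top. Yaw varies.
- keyway (a point): Centre of the keyway's mouth in the brass cylinder's face, 60 mm above the table, on the turning axis; z up. Slot 13.5 mm along this frame's x, 5.5 mm along y, 36 mm deep; it turns with the cylinder, at rest its axes are the console's. The key goes in blade down, key x along the slot, either way round; fully home its head rests on the bezel, its tip 29 mm below this point.
- cylinder (a joint): Turn of the key switch's brass cylinder: 0 at rest, growing clockwise seen from above to a stop at 1.57 rad. A spring returns it: about 0.03 N m at the start, 0.11 N m at the stop. The key has about 0.1 rad of play in it.
- reset_button (a joint): Travel of the reset button: 0 released, 0.005 m fully in; its spring takes about 1.5 N to start and 4.5 N at the bottom.
- reset_top (a point): Centre of the reset button's face, a black disc of 16 mm diameter that lies 6 mm below the console's top at the bottom of a round recess of 18 mm diameter, 54 mm above the table at rest; pressed vertically down.
- pattern_weight: Bystander: a brass pattern weight with a knob, 56 mm across and 46 mm tall, origin at the centre of its underside.
- thread_spool: Bystander: an upright wooden spool 42 mm across and 50 mm tall, origin at the centre of its underside.
- edge_punch: Bystander: a dark steel punch standing upright, 18 mm across and 80 mm tall, origin at the centre of its underside.
- pin_a (a joint): Travel of a sticky pin in the keyway, 12 mm below the mouth: a round-ended pin (5 mm thick) standing into the slot from its +y side to 0.5 mm past the middle. Grows as the blade pushes it back, to about 2.5 mm with the key in. It needs about 5 N sideways to move and stays where it is pushed.
- pin_b (a joint): The same from the slot's -y side, 21 mm below the mouth. Rocking the key about 1 mm to either side along the slot's y while lowering it in small steps (about 2 mm) pushes the pins back, so that it slides in with under 6 N; a straight push sticks at each pin and takes some 15 to 30 N.
Things that resemble listed ones, but are neither listed nor needed, are in the scene too. Leave any red or yellow look-alike of the key alone.

How it is judged:
On the way, in this order (a step that is already met when the one before it is completed fails the run):
1. the reset button is pressed in (3.5 mm or more of its 5 mm) by the rectangular-headed key (value of joint reset_button above 0.0035 m and contact force between key and reset_button above 0.5 N), for 0.1 s.
2. the key is fully home in the keyway (tip 26 mm or more below its mouth), before it is turned (cylinder under 0.3 rad) (z of key in the frame of keyway below -0.026 m and horizontal distance between key and keyway below 0.005 m and value of joint cylinder below 0.3 rad), for 0.1 s.
At the end, for the whole second after the job is handed in: Cylinder held at 1.3 rad or more; the rectangular-headed key home (tip 26 mm or more below the mouth, within 5 mm of the axis, upright within 0.2 rad) and gripped (over 1 N); reset button sprung back (under 2 mm); round-headed key within 10 mm of its start (value of joint cylinder above 1.3 rad and z of key in the frame of keyway below -0.026 m and horizontal distance between key and keyway below 0.005 m and angle between key's own z axis and vertical below 0.2 rad and contact force between the fingers and key above 1 N and value of joint reset_button below 0.002 m and distance of round_key from where it was at the start of the episode below 0.01 m); the arm keeps its last pose, push and grip.
It fails at once if the round-headed key is taken out or knocked (moved over 15 mm) (distance of round_key from where it was at the start of the episode above 0.015 m).
It fails at once if a bystander is disturbed (moved over 30 mm) (distance of any of pattern_weight, thread_spool, edge_punch from where it was at the start of the episode above 0.03 m).
It also fails if it takes over 58 s, if anything falls off the work surface, if the arm or the gripper's body presses on something with over 40 N, if the wrist force passes 120 N, or if a joint passes its speed limit or range.

### The arm

A 6-joint arm with a two-finger parallel gripper is mounted at the origin on the work surface. World frame = base frame: x ahead of the robot, y to its left, z up, the work surface at z = 0. Lengths are in m, angles in rad, forces in N, time in s.
With the tool pointing down it reaches from about 0.4 to 0.825 m from the base axis. Payload 7 kg.
Tool frame: the origin (TCP) lies between the finger pads; the fingertips stand 8 mm ahead of it and the grasp point (between the pads) lies 11 mm behind it (arm.finger_overhang is the distance from the TCP to the fingertips, in m); z points along the fingers, y is the line along which they close (so a half turn about z gives the same grasp; the last joint's range is limited). The gripper opens to 88 mm and grips with 3 to 60 N. Pads are 19 mm wide; open, the fingers measure 130 mm over their backs; the gripper's body (78 mm by 193 mm) begins 47 mm behind the grasp point.
Start: joints at [-0.88, 0.359, 0.012, 0, -1.224, -0.288], TCP at [0.265, -0.621, 0.235] pointing down, gripper open.
Joint ranges: [-3.07, 3.07], [-1.43, 2.12], [-1.02, 1.25], [-3.03, 1.67], [-3.05, -0], [-3.03, 3.03]. Speed limits (rad/s): [2.39, 2.39, 3.01, 3.14, 3.14, 3.14].

### API

Orientations are given as [roll, pitch, yaw] about the fixed x, y, z axes, in that order (R = Rz(yaw) Ry(pitch) Rx(roll)).
In Python, from station import arm gives the robot as it stands.
- The arm moves only by the tool move_arm, never from a script. Its argument "rows" is text: rows parted by semicolons, each of 7 numbers parted by spaces: the turn, a rotation vector about the tool's x, y, z in degrees, then the shift along the tool's x, y, z in m, then the finger opening in m, from 0 to 0.0876. A call has 1 to 8 rows; each row shifts and turns the commanded pose from where the row before left it, along the tool's axes as they then stand; what a row does not reach is not made up. A row lasts 1/8 s, in which the tool goes at most 62.5 mm and 10.7 degrees, less where a joint would pass 70% of its speed; a pose out of reach is approached as far as the arm can. A call is refused whole if a number of a shift passes 0.0625 or a number of a turn 10.7, either way. A call with a gripper value outside its range is refused whole. The fingers move at their own pace and stop on an object; "squeeze" is the grip in N (left out, the last holds). Time passes only in rows, so rows that do not move let the fingers close. It gives the time, the measured TCP pose, the force, the opening and the grip force at its end, in the units of the state.
- arm.get_state(): the state, without advancing time (a new reading comes with each control period).
- arm.grab_frame(name): name is "scene" or "top" or "wrist"; returns (picture, depth): 420x560x3 uint8, blue, green, red; 420x560 float32, m along the optical axis (not along the pixel's ray), 0 where there is no reading.
- arm.camera_model(name): a dict with "mtx" (3x3 intrinsics, pixels), "camera_from_world" (4x4, takes a point from world to camera coordinates); the wrist camera has in their place "mount" (4x4, takes a point from camera to tool coordinates, whose origin is the TCP and whose axes are the flange's). Camera axes: x right, y down, z forward; pixel columns grow to the right and rows downward; lengths in m; the calibration is good to about 2 mm. A picture is of the moment at which its call begins: read the wrist's pose just before it. camera_model takes no time and is no camera call.
- arm.job_done(): hands the job in; it is judged then, once.
The state is a dict: "t": time; "q": joint angles; "qd": joint speeds; "joint_efforts": joint torques, N m; "eef_pos": TCP position; "ee_rot": TCP orientation; "force": force on the tool from outside, world axes, zero at the start; "moment": the same for the moment, N m; "width": finger opening in m; "gripper_force": force on a finger pad.
Only numpy, scipy, OpenCV 4.12 (cv2) and the standard library are available. Lean on these libraries where they do the work, as an engineer would, in place of code of your own. Each camera call takes 0.05 s, during which the arm holds its last target. There are 200 camera calls.

## Working session

There is one attempt and no reset: what is moved stays moved. The work goes in short steps, Python scripts to look and compute and a tool call to move; the robot and the scene stay as the last step left them, time stands still between calls to the robot, and variables do not carry over. Pictures are saved under pics/ and viewed, at most 10 in all, crops included, and the job is handed in when it is done.

Besides the shell and the picture viewer there is one more tool, called after "Request:" as a command line: name --argument value ..., lists and objects as JSON in quotes. move_arm: Moves the arm, as the interface text tells. Its arguments: {"type":"object","properties":{"rows":{"type":"string"},"squeeze":{"type":"number"}},"required":["rows"]}

```bash
mkdir -p pics; ls
python3 - <<'E'
from station import arm
import cv2,numpy as np
for n in("scene","top"):
    p,d=arm.grab_frame(n); cv2.imwrite(f"pics/{n}0.png",p); np.savez(f"{n}0.npz",p=p,d=d)
    m=arm.camera_model(n); print(n,np.round(m["mtx"],1).tolist(),np.round(m["camera_from_world"],4).tolist())
print(arm.camera_model("wrist")); print(arm.get_state())
E
```

```text
pics
scene [[486.2, 0.0, 278.0], [0.0, 486.2, 211.2], [0.0, 0.0, 1.0]] [[-0.6751, 0.7375, -0.0207, 0.3766], [0.5396, 0.4745, -0.6954, -0.25], [-0.5031, -0.4806, -0.7183, 1.1978], [0.0, 0.0, 0.0, 1.0]]
top [[380.7, 0.0, 281.4], [0.0, 380.7, 207.3], [0.0, 0.0, 1.0]] [[-0.0172, -0.9993, -0.0342, 0.0426], [-0.9963, 0.02, -0.0841, 0.5503], [0.0847, 0.0326, -0.9959, 0.8291], [0.0, 0.0, 0.0, 1.0]]
{'mtx': array([[368.89000256,   0.        , 276.02484693],
       [  0.        , 368.89000256, 211.7476814 ],
       [  0.        ,   0.        ,   1.        ]]), 'mount': array([[-1.26183998e-04, -9.61915669e-01, -2.73346354e-01,
         7.25564556e-02],
       [ 9.99998122e-01,  4.07308109e-04, -1.89495783e-03,
         2.27903111e-04],
       [ 1.93412582e-03, -2.73346079e-01,  9.61913811e-01,
        -1.50042015e-01],
       [ 0.00000000e+00,  0.00000000e+00,  0.00000000e+00,
         1.00000000e+00]])}
{'t': 0.1, 'q': array([-8.79888102e-01,  3.59313576e-01,  1.11319067e-02, -3.00191630e-04,
       -1.22410200e+00, -2.88108615e-01]), 'qd': array([-0.00089911, -0.00098835,  0.00209167, -0.00030923,  0.00129245,
        0.0003356 ]), 'joint_efforts': array([-1.14677619e-03, -5.84162092e+01,  2.93754226e+01,  7.01545671e+00,
        1.02279894e-02, -5.04412742e-05]), 'eef_pos': array([ 0.26440177, -0.62058724,  0.23371088]), 'ee_rot': array([ 3.14008643e+00, -1.52067162e-04, -2.73889514e+00]), 'force': array([-0.34682226, -0.50414846, -0.05936393]), 'moment': array([-0.00522283, -0.04296395, -0.00265979]), 'gripper_force': 0.0, 'width': 0.08769148261627197}
```

View pics/scene0.png

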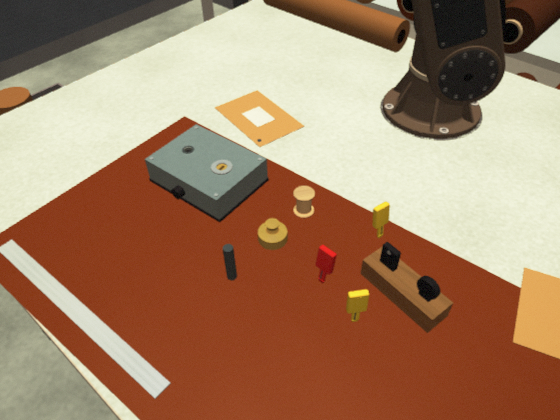

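View pics/top0.png

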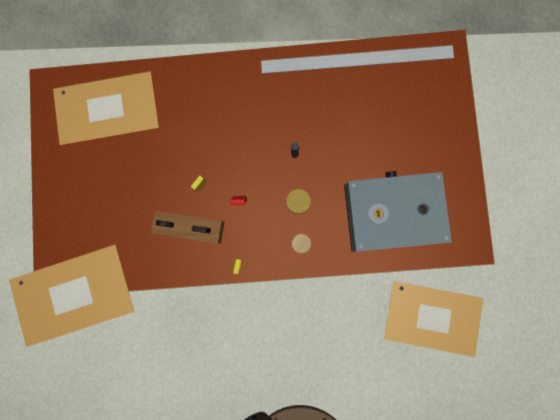

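The scene view has the black rectangular head at (390,257) and the round head at (428,288). The look-alikes are red (325,262) and yellow (381,215) and (357,303). In the top view the rectangular key is at (201,230), the round key at (165,224), the bezel at (378,213) and the button at (423,209).

```bash
cat > h.py <<'E'
import numpy as np,cv2
from scipy.spatial.transform import Rotation as R
from station import arm
def cam(n,st=None):
    m=arm.camera_model(n); K=m["mtx"]
    if n!="wrist": return K,np.linalg.inv(m["camera_from_world"])
    T=np.eye(4);T[:3,:3]=R.from_euler("xyz",st["ee_rot"]).as_matrix();T[:3,3]=st["eef_pos"]
    return K,T@m["mount"]
def ray(KC,uv,z):
    K,C=KC; uv=np.atleast_2d(uv).astype(float)
    d=np.c_[uv,np.ones(len(uv))]@np.linalg.inv(K).T@C[:3,:3].T; o=C[:3,3]
    return o+d*((z-o[2])/d[:,2])[:,None]
def proj(KC,P):
    K,C=KC; p=np.atleast_2d(P); c=(p-C[:3,3])@C[:3,:3]; q=c@K.T; return q[:,:2]/q[:,2:]
def rect(mask,KC,z,near):
    cs,_=cv2.findContours(mask.astype(np.uint8),0,2); 
    cs=[c for c in cs if cv2.contourArea(c)>12]
    c=min(cs,key=lambda c:np.hypot(*(c[:,0].mean(0)-near)))
    P=ray(KC,c[:,0],z)[:,:2]; r=cv2.minAreaRect((P*1000).astype(np.float32)); return r,c
E
python3 - <<'E'
from h import *
f=np.load("top0.npz");p=f["p"];hsv=cv2.cvtColor(p,cv2.COLOR_BGR2HSV);K=cam("top")
print([hsv[v,u].tolist() for u,v in((201,230),(165,224),(185,228),(400,190),(378,205),(423,209),(300,100))])
dark=hsv[...,2]<45
for nm,nr,z in(("rect",(201,230),.085),("round",(165,224),.083),("button",(423,209),.06)):
    r,c=rect(dark,K,z,nr);print(nm,r)
grey=(hsv[...,0]>80)&(hsv[...,0]<115)&(hsv[...,1]>25)&(hsv[...,2]>60)
grey=cv2.morphologyEx(grey.astype(np.uint8),cv2.MORPH_CLOSE,np.ones((9,9)));print("console",rect(grey,K,.06,(400,212))[0])
K2=cam("scene");print("scene keytop",ray(K2,(390,248),.085),"bezel",ray(K2,(222,167),.062),"btn",ray(K2,(188,149),.06),"top bezel",ray(K,(378,213.5),.063))
E
```

```text
[[13, 34, 52], [26, 51, 40], [14, 145, 130], [94, 28, 127], [110, 28, 163], [0, 31, 49], [11, 195, 128]]
rect ((501.54656982421875, 187.2950439453125), (10.603089332580566, 8.31923770904541), 88.95531463623047)
round ((515.607666015625, 266.9791564941406), (16.128190994262695, 7.907820224761963), 70.85066223144531)
button ((666.6951904296875, 0.7325224876403809), (10.84774112701416, 15.46454906463623), 88.81745147705078)
console ((536.3697509765625, -216.2683868408203), (148.26036071777344, 197.9163055419922), 4.551430702209473)
scene keytop [[0.50644343 0.2006201  0.085     ]] bezel [[ 0.53210638 -0.17320099  0.062     ]] btn [[ 0.53822227 -0.27089587  0.06      ]] top bezel [[ 0.53045109 -0.17315954  0.063     ]]
```

Request:
move_arm --rows "0 0 0 -0.051 0.033 0.004 0.0876;0 0 0 -0.051 0.033 0.004 0.0876;0 0 0 -0.051 0.033 0.004 0.0876;0 0 0 -0.051 0.033 0.004 0.0876;0 0 0 -0.051 0.033 0.004 0.0876;0 0 0 -0.051 0.033 0.004 0.0876;0 0 0 -0.051 0.033 0.004 0.0876;0 0 0 0 0 0 0.0876"

```text
t: 1.1
eef_pos: [0.5042, -0.2653, 0.2059]
ee_rot: [3.141, -0.0, -2.734]
force: [-0.3, -1.0, -1.5]
width: 0.0874
gripper_force: 0.0
```

```bash
cat >> h.py <<'E'
def snap(tag):
    st=arm.get_state(); p,d=arm.grab_frame("wrist"); cv2.imwrite(f"pics/{tag}.png",p); np.savez(tag+".npz",p=p,d=d,pos=st["eef_pos"],rot=st["ee_rot"])
    return st,p,d,cam("wrist",st)
def goto(pos,yaw=None):
    st=arm.get_state(); M=R.from_euler("xyz",st["ee_rot"]).as_matrix(); y=st["ee_rot"][2]
    print("t",round(st["t"],2),"pos",st["eef_pos"].round(4),"rpy deg",np.degrees(st["ee_rot"]).round(2),"F",st["force"].round(1),"w",round(st["width"],4),"g",round(st["gripper_force"],1))
    print("tool shift mm",(M.T@(np.array(pos)-st["eef_pos"])*1000).round(1))
    if yaw is not None:
        G=R.from_euler("xyz",[np.pi,0,yaw]).as_matrix(); print("turn deg",np.degrees(R.from_matrix(M.T@G).as_rotvec()).round(2),"shift after turn mm",(G.T@(np.array(pos)-st["eef_pos"])*1000).round(1))
E
python3 - <<'E'
from h import *
st,p,d,K=snap("w1"); print(st["eef_pos"],st["ee_rot"],st["t"])
for P in([.536,-.216,.06],[.531,-.172,.063],[.54,-.266,.06],[.503,.193,.085]): print(proj(K,P))
E
```

```text
[ 0.50415723 -0.26526597  0.20590935] [ 3.14084088e+00 -4.00321460e-04 -2.73412891e+00] 1.1
[[314.1769346  253.38093646]]
[[363.21012905 268.58394634]]
[[258.81266816 235.67232464]]
[[748.19333535 401.69874284]]
```

View pics/w1.png

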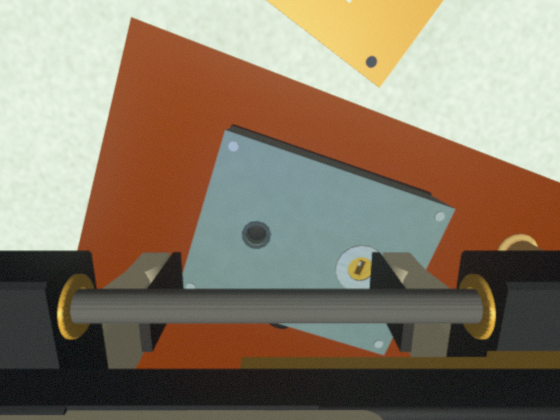

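The wrist view shows the button recess at (257,234) and the bezel and brass cylinder at (359,268). The finger partly hides the bezel.

Run:
```python
from h import *
f=np.load("w1.npz");p=f["p"];st=dict(eef_pos=f["pos"],ee_rot=f["rot"]);K=cam("wrist",st)
hsv=cv2.cvtColor(p,cv2.COLOR_BGR2HSV)
dark=(hsv[...,2]<75); r,c=rect(dark[200:260,230:285],K,.06,(27,34)); c=c+[230,200]
P=ray(K,c[:,0],.06)[:,:2]*1000; print("btn",cv2.minEnclosingCircle(P.astype(np.float32)),P.mean(0))
br=(hsv[...,1]>110)&(hsv[...,0]>15)&(hsv[...,0]<35); br[:250]=0;br[285:]=0;br[:,:340]=0;br[:,378:]=0
cs,_=cv2.findContours(br.astype(np.uint8),0,2);c=max(cs,key=cv2.contourArea);P=ray(K,c[:,0],.06)[:,:2]*1000;print("brass",cv2.minEnclosingCircle(P.astype(np.float32)),cv2.boundingRect(c))
grey=(hsv[...,0]>80)&(hsv[...,0]<115)&(hsv[...,1]>25)&(hsv[...,2]>90);g=grey.astype(np.uint8)
# top-edge lines: fit far edge (row) and left edge
up=np.array([(u,np.flatnonzero(g[:,u])[0]) for u in range(250,430,4)]);lf=np.array([(np.flatnonzero(g[v])[0],v) for v in range(150,240,4)])
for nm,q in(("up",up),("left",lf)):
    W=ray(K,q,.06)[:,:2]*1000; l=cv2.fitLine(W.astype(np.float32),cv2.DIST_HUBER,0,.01,.01).ravel(); a=np.degrees(np.arctan2(l[1],l[0])); print(nm,l.round(3),a.round(2)%90)
cv2.imwrite("pics/c1.png",cv2.resize(p[220:300,230:400],None,fx=4,fy=4))
```

```text
btn ((539.222900390625, -269.28326416015625), 8.289593696594238) [ 540.53110843 -269.3317991 ]
brass ((532.7593383789062, -173.16754150390625), 10.719449043273926) (348, 258, 24, 22)
up [ 7.90000e-02 -9.97000e-01  4.61593e+02 -2.29175e+02] 4.550003
left [ 9.97000e-01  8.00000e-02  5.33142e+02 -3.18347e+02] 4.57
```

View pics/c1.png

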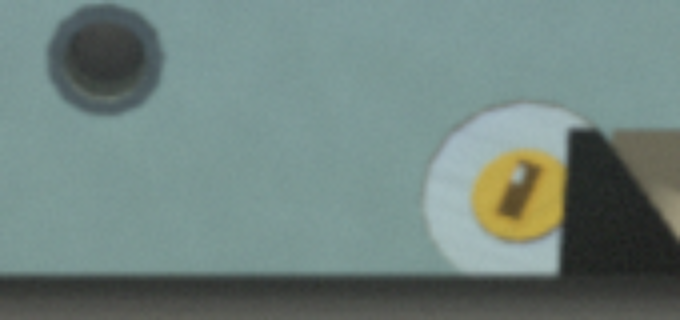

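Console yaw is 4.56°. The keyway is at about (0.5325,-0.173) and the button at about (0.540,-0.268), and the edge and circle measurements agree. Next I look at the keys up close.

Request:
move_arm --rows "0 0 -8 -0.031 0.051 0 0.0876;0 0 -8 -0.038 0.046 0 0.0876;0 0 -8 -0.044 0.041 0 0.0876;0 0 -8 -0.049 0.034 0 0.0876;0 0 -8 -0.054 0.027 0 0.0876;0 0 -8 -0.057 0.019 0 0.0876;0 0 -8 -0.059 0.011 0 0.0876;0 0 0 -0.059 0.011 0 0.0876"

```text
t: 2.15
eef_pos: [0.5638, 0.2072, 0.2065]
ee_rot: [-3.142, -0.0, -1.761]
force: [1.3, -0.2, -0.3]
width: 0.0879
gripper_force: 0.0
```

Run:
```python
from h import *
goto([.503,.19,.2]);
st,p,d,K=snap("w2"); print(st["eef_pos"],st["ee_rot"],st["t"])
u=proj(K,[[.502,.187,.085],[.515,.267,.083]]);print(u)
```

```text
t 2.15 pos [0.5638 0.2072 0.2065] rpy deg [-1.8000e+02 -2.0000e-02 -1.0091e+02] F [ 1.3 -0.2 -0.3] w 0.0879 g 0.0
tool shift mm [28.4 56.4  6.5]
[0.56378732 0.20723649 0.20648303] [-3.14158442e+00 -3.39867960e-04 -1.76113817e+00] 2.15
[[354.50008989 165.73038843]
 [351.14437238 265.85310714]]
```

View pics/w2.png

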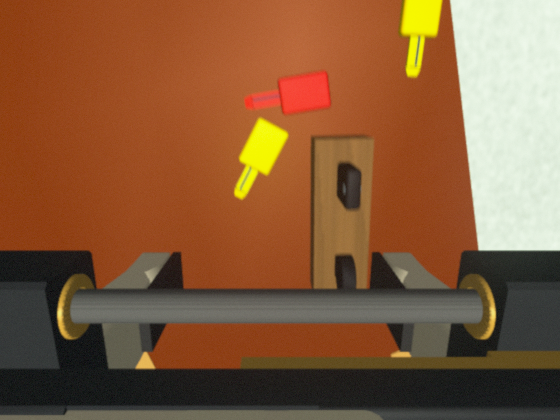

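Candidates: black rectangular (348,186), black round (346,272, behind the bar), red (300,92), yellow (260,150), yellow (422,20). I choose the black one at (348,186) and check it in a crop.

Run:
```python
from h import *
f=np.load("w2.npz");p=f["p"];st=dict(eef_pos=f["pos"],ee_rot=f["rot"]);K=cam("wrist",st)
cv2.imwrite("pics/c2.png",cv2.resize(p[125:290,295:390],None,fx=5,fy=3.6) if 0 else cv2.resize(p[130:280,300:400],None,fx=4,fy=4))
hsv=cv2.cvtColor(p,cv2.COLOR_BGR2HSV)
wood=((hsv[...,0]>9)&(hsv[...,0]<22)&(hsv[...,1]<190)&(hsv[...,2]>70)).astype(np.uint8); wood[285:]=0;wood[:,:305]=0;wood[:,385:]=0
L=[];Rr=[]
for v in range(145,240,3):
    x=np.flatnonzero(wood[v]); L.append((x[0],v));Rr.append((x[-1],v))
for q in(L,Rr):
    W=ray(K,q,.04)[:,:2]*1000; l=cv2.fitLine(W.astype(np.float32),cv2.DIST_HUBER,0,.01,.01).ravel(); print(l.round(2),np.degrees(np.arctan2(l[1],l[0])))
D=d=f["d"]; 
dark=(hsv[...,2]<70).astype(np.uint8)
c=rect(dark[:235],K,.085,(348,186))[1];print(cv2.boundingRect(c)); 
# top-face points by height
vv,uu=np.mgrid[155:215,325:375]; z=d[155:215,325:375]; X=np.stack([(uu-K[0][0,2])/K[0][0,0]*z,(vv-K[0][1,2])/K[0][1,1]*z,z],-1)@K[1][:3,:3].T+K[1][:3,3]
m=(X[...,2]>.081)&(X[...,2]<.09);Q=X[m];print(m.sum(),Q.mean(0)); print(cv2.minAreaRect((Q[:,:2]*1000).astype(np.float32)))
```

```text
[1.0000e-01 1.0000e+00 5.3804e+02 2.1069e+02] 84.47892
[1.7000e-01 9.9000e-01 4.8276e+02 2.2128e+02] 80.24135
(337, 163, 24, 45)
636 [0.50542827 0.20269606 0.08415514]
((505.1129455566406, 203.13711547851562), (31.274080276489258, 12.443537712097168), 80.43203735351562)
```

View pics/c2.png

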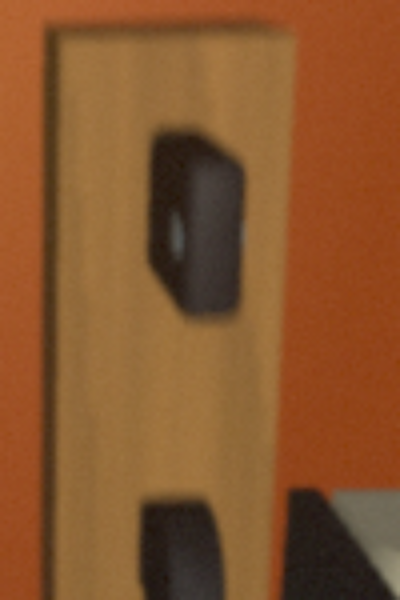

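The crop confirms a rectangular slab with a square-cornered 31×12 mm top face, centre (0.505,0.203), yaw 80.4°.

```bash
python3 -c "
from h import *
goto([.5051,.2031,.052],np.radians(-99.6))"
```

```text
t 2.2 pos [0.5642 0.213  0.2061] rpy deg [-1.7996e+02  7.0000e-02 -1.0084e+02] F [2.4 5.  0.2] w 0.0876 g 0.0
tool shift mm [ 21.1  56.3 154.1]
turn deg [-0.04  0.07 -1.24] shift after turn mm [ 19.7  56.6 154.1]
```

Request:
move_arm --rows "0 0 -1.2 0 0 0 0.04;0 0 0 0.01 0.028 0 0.04;0 0 0 0.01 0.028 0 0.04;0 0 0 0 0 0.03 0.04;0 0 0 0 0 0.025 0.04;0 0 0 0 0 0 0.04;0 0 0 0 0 0 0.04"

```text
t: 3.08
eef_pos: [0.5055, 0.1956, 0.1525]
ee_rot: [-3.141, 0.0, -1.741]
force: [-1.2, -0.1, 0.2]
width: 0.0402
gripper_force: 0.0
```

Run:
```python
from h import *
goto([.5051,.2031,.052],np.radians(-99.6))
st,p,d,K=snap("w3")
vv,uu=np.mgrid[0:420,0:560]; X=np.stack([(uu-K[0][0,2])/K[0][0,0]*d,(vv-K[0][1,2])/K[0][1,1]*d,d],-1)@K[1][:3,:3].T+K[1][:3,3]
m=(X[...,2]>.080)&(X[...,2]<.09)&(d>0)&(np.hypot(X[...,0]-.505,X[...,1]-.203)<.03);Q=X[m];print(m.sum(),Q.mean(0)); print(cv2.minAreaRect((Q[:,:2]*1000).astype(np.float32)))
print(proj(K,[[.5051,.2031,.085]])); goto([.5051,.2031,.052])
```

```text
t 3.08 pos [0.5055 0.1956 0.1525] rpy deg [-1.7995e+02  2.0000e-02 -9.9770e+01] F [-1.2 -0.1  0.2] w 0.0402 g 0.0
tool shift mm [ -7.2   1.7 100.5]
turn deg [-0.05  0.02 -0.17] shift after turn mm [ -7.3   1.6 100.5]
883 [0.50470944 0.20226745 0.08418325]
((504.966552734375, 203.0332794189453), (30.99298858642578, 12.147335052490234), 80.74407958984375)
[[280.32704059 240.43587126]]
t 3.12 pos [0.5056 0.196  0.1528] rpy deg [-1.7993e+02  5.0000e-02 -9.9760e+01] F [-0.3  0.8  0.5] w 0.0402 g 0.0
tool shift mm [ -6.8   1.8 100.8]
```

Request:
move_arm --rows "0 0 0.2 -0.007 0.0017 0.02 0.04;0 0 0 0 0 0.03 0.04;0 0 0 0 0 0.03 0.04;0 0 0 0 0 0.02 0.04;0 0 0 0 0 0 0.04;0 0 0 0 0 0 0.004;0 0 0 0 0 0 0.004;0 0 0 0 0 0 0.004" --squeeze 50

```text
t: 4.12
eef_pos: [0.5046, 0.204, 0.0524]
ee_rot: [-3.141, 0.001, -1.744]
force: [-0.7, -1.4, -0.2]
width: 0.0152
gripper_force: 0.0
```

Request:
move_arm --rows "0 0 0 0 0 0 0.004;0 0 0 0 0 0 0.004"

```text
t: 4.38
eef_pos: [0.5045, 0.2039, 0.0522]
ee_rot: [-3.141, 0.001, -1.744]
force: [-1.8, 1.2, 6.4]
width: 0.0116
gripper_force: 50.0
```

Request:
move_arm --rows "0 0 0 0 0 -0.015 0.004;0 0 0 0 0 -0.025 0.004;0 0 0 0 0 -0.045 0.004;0 0 0 0 0 -0.055 0.004;0 0 -9.5 0.046 -0.012 0 0.004;0 0 -9.5 0.047 -0.003 0 0.004;0 0 -9.5 0.047 0.005 0 0.004;0 0 -9.5 0.045 0.013 0 0.004"

```text
t: 5.38
eef_pos: [0.5151, 0.0138, 0.1926]
ee_rot: [-3.141, -0.0, -1.075]
force: [1.3, -0.2, -1.3]
width: 0.012
gripper_force: 50.0
```

Request:
move_arm --rows "0 0 -9.5 0.042 0.019 0 0.004;0 0 -9.5 0.039 0.026 0 0.004;0 0 -9.5 0.034 0.033 0 0.004;0 0 -9.5 0.028 0.038 0 0.004;0 0 -9.5 0.021 0.042 0 0.004;0 0 -9.5 0.015 0.045 0 0.004;0 0 -9.5 0 0 0 0.004;0 0 0 0 0 0 0.004"

```text
t: 6.38
eef_pos: [0.5314, -0.2668, 0.192]
ee_rot: [-3.142, 0.0, 0.078]
force: [0.4, 0.2, -0.2]
width: 0.0118
gripper_force: 50.0
```

Run:
```python
from h import *
goto([.540,-.268,.13],np.radians(4.56))
st,p,d,K=snap("w4")
for n in("scene",):
    q,_=arm.grab_frame(n); print(proj(cam(n),[st["eef_pos"]-[0,0,.044]])); cv2.imwrite("pics/s4.png",q)
print(proj(K,[st["eef_pos"]-[0,0,.044]]))
im=np.hstack([p[180:420,160:400],q[80:320,120:360]]);cv2.imwrite("pics/c4.png",cv2.resize(im,(800,400)))
goto([.540,-.268,.13],np.radians(4.56))
```

```text
t 6.38 pos [ 0.5314 -0.2668  0.192 ] rpy deg [-1.80e+02  1.00e-02  4.44e+00] F [ 0.4  0.2 -0.2] w 0.0118 g 50.0
tool shift mm [ 8.5  1.9 62. ]
turn deg [-0.    0.01 -0.12] shift after turn mm [ 8.5  1.9 62. ]
[[185.14654047 112.85728263]]
[[276.39983591 245.28558784]]
t 6.47 pos [ 0.5317 -0.2659  0.192 ] rpy deg [ 1.80e+02 -1.00e-02  4.37e+00] F [ 0.3 -0.6 -0.2] w 0.0118 g 50.0
tool shift mm [ 8.1  2.7 62. ]
turn deg [ 0.   -0.01 -0.19] shift after turn mm [ 8.1  2.7 62. ]
```

View pics/c4.png

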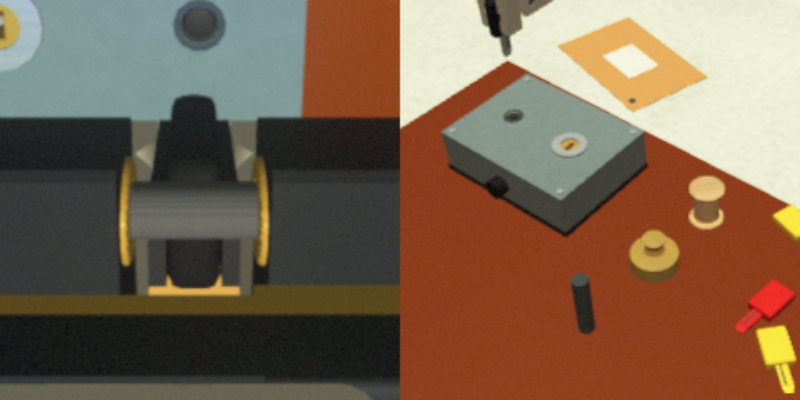

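The key hangs straight in the jaws. In the scene view the tip is at about (183,111), against (185,113) expected. In the wrist view the recess is at (279,195).

Run:
```python
from h import *
f=np.load("w4.npz");p=f["p"];st=dict(eef_pos=f["pos"],ee_rot=f["rot"]);K=cam("wrist",st)
M=arm.camera_model("wrist")["mount"]
print("head far edge", proj((K[0],M),[[.016,0,-.033],[.018,0,-.033]]))
hsv=cv2.cvtColor(p,cv2.COLOR_BGR2HSV)
g=p[:,:,1].astype(float)
print("head col rows", p[232:244,276].mean(-1), "row 245:", [int(x) for x in p[243,255:300].mean(-1)])
dk=(hsv[...,2]<75); r,c=rect(dk[170:225,255:305],K,.06,(24,25));c=c+[255,170]
P=ray(K,c[:,0],.06)[:,:2]*1000;print("btn",cv2.boundingRect(c),cv2.minEnclosingCircle(P.astype(np.float32)),cv2.fitEllipse(P.astype(np.float32)))
```

```text
head far edge [[276.94089334 281.44722931]
 [276.94403791 276.18800462]]
head col rows [144.         143.33333333 145.         141.33333333 109.
  70.          43.66666667  32.          33.66666667  32.66666667
  35.          35.33333333] row 245: [142, 145, 144, 142, 143, 145, 143, 132, 95, 49, 39, 29, 33, 38, 31, 37, 34, 38, 35, 37, 36, 35, 33, 33, 33, 32, 33, 35, 31, 33, 35, 33, 36, 63, 108, 139, 142, 144, 146, 143, 143, 143, 145, 143, 145]
btn (269, 186, 21, 19) ((540.6810913085938, -268.3023681640625), 8.192131042480469) ((539.9036865234375, -268.3263244628906), (13.365316390991211, 16.363130569458008), 5.198173522949219)
```

Request:
move_arm --rows "0 0 0 0.008 0.0025 0.02 0.004;0 0 0 0 0 0.04 0.004;0 0 0 0 0 0.022 0.004;0 0 0 0 0 0 0.004;0 0 0 0 0 0 0.004"

```text
t: 7.1
eef_pos: [0.5409, -0.2678, 0.1109]
ee_rot: [3.141, -0.001, 0.08]
force: [0.6, 0.4, 0.3]
width: 0.0122
gripper_force: 50.0
```

```bash
python3 -c "
from h import *
goto([.5401,-.2681,.093],np.radians(4.56))"
```

```text
t 7.1 pos [ 0.5409 -0.2678  0.1109] rpy deg [ 1.7996e+02 -8.0000e-02  4.5700e+00] F [0.6 0.4 0.3] w 0.0122 g 50.0
tool shift mm [-0.8  0.2 17.9]
turn deg [ 0.04 -0.08  0.01] shift after turn mm [-0.8  0.2 17.9]
```

Request:
move_arm --rows "0 0 0 -0.0005 0 0.006 0.004;0 0 0 0 0 0.005 0.004;0 0 0 0 0 0.001 0.004;0 0 0 0 0 0.001 0.004;0 0 0 0 0 0.001 0.004;0 0 0 0 0 0 0.004"

```text
t: 7.85
eef_pos: [0.5396, -0.2681, 0.0957]
ee_rot: [3.142, -0.0, 0.08]
force: [0.2, 0.8, 3.1]
width: 0.0122
gripper_force: 50.0
```

Request:
move_arm --rows "0 0 0 0 0 0.001 0.004;0 0 0 0 0 0.001 0.004;0 0 0 0 0 0.001 0.004;0 0 0 0 0 0 0.004;0 0 0 0 0 0 0.004"

```text
t: 8.48
eef_pos: [0.5396, -0.2681, 0.093]
ee_rot: [3.141, -0.0, 0.08]
force: [-1.5, 1.6, 6.5]
width: 0.012
gripper_force: 50.0
```

Request:
move_arm --rows "0 0 0 0 0 0.001 0.004;0 0 0 0 0 0.0005 0.004;0 0 0 0 0 0 0.004"

```text
t: 8.85
eef_pos: [0.5397, -0.2682, 0.0925]
ee_rot: [3.141, -0.001, 0.08]
force: [-3.2, 3.2, 14.5]
width: 0.0117
gripper_force: 50.0
```

The button bottomed out (14.5 N, stiff contact). That puts the tip 43.7 mm below the TCP. I now lift and move beside the keyway.

Request:
move_arm --rows "0 0 0 0 0 -0.015 0.004;0 0 0 0 0 -0.03 0.004;0 0 0 -0.012 -0.045 -0.01 0.004;0 0 0 -0.013 -0.05 0 0.004;0 0 0 0 0 0 0.004;0 0 0 0 0 0 0.004;0 0 0 0 0 0 0.004"

```text
t: 9.72
eef_pos: [0.5073, -0.176, 0.1459]
ee_rot: [3.141, 0.0, 0.079]
force: [0.7, 0.1, -1.3]
width: 0.0117
gripper_force: 50.0
```

Run:
```python
from h import *
st,p,d,K=snap("w5")
hsv=cv2.cvtColor(p,cv2.COLOR_BGR2HSV)
print(proj(K,[[.5325,-.1732,.06]]))
br=((hsv[...,1]>110)&(hsv[...,0]>15)&(hsv[...,0]<35)); u,v=proj(K,[[.5325,-.1732,.06]])[0].astype(int)
b=br[v-30:v+30,u-30:u+30].astype(np.uint8);cs,_=cv2.findContours(b,0,2);c=max(cs,key=cv2.contourArea)+[u-30,v-30]
P=ray(K,c[:,0],.06)[:,:2]*1000;print("brass",cv2.boundingRect(c),cv2.minEnclosingCircle(P.astype(np.float32)))
bz=((hsv[...,2]>155)&(hsv[...,1]<60))[v-50:v+50,u-50:u+50].astype(np.uint8);cs,_=cv2.findContours(bz,0,2);c=max(cs,key=cv2.contourArea)+[u-50,v-50]
P=ray(K,c[:,0],.063)[:,:2]*1000;print("bezel",cv2.boundingRect(c),cv2.minEnclosingCircle(P.astype(np.float32)))
cv2.imwrite("pics/c5.png",cv2.resize(p[v-40:v+110,u-75:u+75],(600,600)));print(u-75,v-40)
goto([.5325,-.1732,.12],np.radians(4.56))
```

```text
[[274.96937453 185.65568229]]
brass (260, 171, 33, 32) ((531.9508666992188, -173.80496215820312), 10.625624656677246)
bezel (224, 135, 100, 100) ((531.4912109375, -172.29942321777344), 45.517616271972656)
199 145
t 9.78 pos [ 0.5072 -0.1761  0.1458] rpy deg [1.80e+02 2.00e-02 4.52e+00] F [ 0.1 -0.8 -0.6] w 0.0116 g 50.0
tool shift mm [25.5 -0.9 25.8]
turn deg [ 0.    0.02 -0.04] shift after turn mm [25.5 -0.9 25.8]
```

View pics/c5.png

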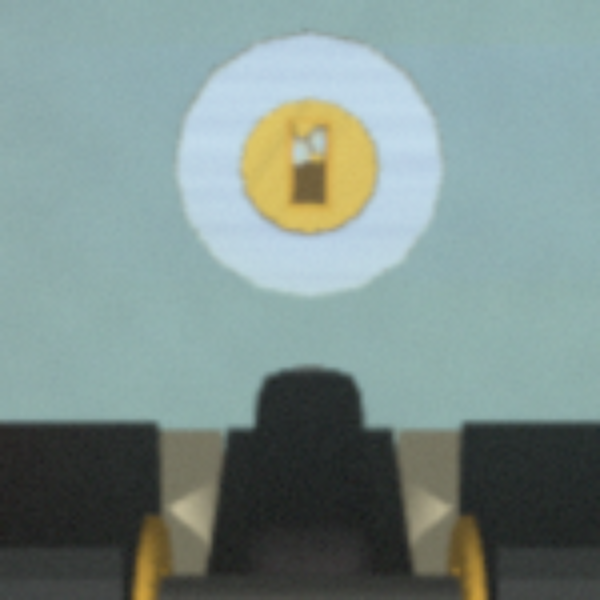

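The crop shows the slot centred at about (276.5,185.6) and the key in the same column, so the lateral error is under 0.5 mm.

Request:
move_arm --rows "0 0 0 0.0125 -0.0002 0.01 0.004;0 0 0 0.0127 -0.0002 0.015 0.004;0 0 0 0 0 0.008 0.004;0 0 0 0 0 0.004 0.004;0 0 0 0 0 0.002 0.004;0 0 0 0 0 0 0.004"

```text
t: 10.52
eef_pos: [0.532, -0.173, 0.1072]
ee_rot: [3.142, -0.0, 0.08]
force: [0.2, 0.4, -0.5]
width: 0.0115
gripper_force: 50.0
```

```bash
python3 -c "
from h import *
goto([.5322,-.1736,.1037],np.radians(4.56))"
```

```text
t 10.53 pos [ 0.532  -0.173   0.1072] rpy deg [ 1.80e+02 -2.00e-02  4.58e+00] F [ 0.2  0.4 -0.5] w 0.0115 g 50.0
tool shift mm [0.1 0.6 3.5]
turn deg [ 0.   -0.02  0.02] shift after turn mm [0.1 0.6 3.5]
```

Request:
move_arm --rows "0 0 0 0 0.0003 0.002 0.004;0 0 0 0 0 0.0015 0.004;0 0 0 0 0 0.0015 0.004;0 0 0 0 0 0.0015 0.004;0 0 0 0 0 0.0015 0.004;0 0 0 0 0 0 0.004"

```text
t: 11.28
eef_pos: [0.532, -0.1733, 0.0989]
ee_rot: [-3.142, 0.0, 0.08]
force: [0.8, 0.7, 0.1]
width: 0.0118
gripper_force: 50.0
```

Request:
move_arm --rows "0 0 0 0 0 0.0015 0.004;0 0 0 0 0 0.0015 0.004;0 0 0 0 0 0.0015 0.004;0 0 0 0 0 0 0.004"

```text
t: 11.78
eef_pos: [0.5318, -0.1733, 0.0943]
ee_rot: [-3.142, 0.001, 0.08]
force: [-0.8, -0.7, -0.6]
width: 0.0115
gripper_force: 50.0
```

Request:
move_arm --rows "0 0 0 0 0.001 0.001 0.004;0 0 0 0 -0.002 0.001 0.004;0 0 0 0 0.002 0.001 0.004;0 0 0 0 -0.002 0.001 0.004;0 0 0 0 0.002 0.001 0.004;0 0 0 0 -0.002 0.001 0.004;0 0 0 0 0.001 0 0.004;0 0 0 0 0 0 0.004"

```text
t: 12.78
eef_pos: [0.5319, -0.1734, 0.0884]
ee_rot: [3.141, 0.0, 0.08]
force: [-3.1, -4.0, 1.3]
width: 0.0117
gripper_force: 50.0
```

Request:
move_arm --rows "0 0 0 0 0.001 0.001 0.004;0 0 0 0 -0.002 0.001 0.004;0 0 0 0 0.002 0.001 0.004;0 0 0 0 -0.002 0.001 0.004;0 0 0 0 0.002 0.001 0.004;0 0 0 0 -0.002 0.001 0.004;0 0 0 0 0.001 0 0.004;0 0 0 0 0 0 0.004"

```text
t: 13.78
eef_pos: [0.5319, -0.1733, 0.0827]
ee_rot: [-3.142, 0.0, 0.08]
force: [-4.2, -3.0, 4.6]
width: 0.0117
gripper_force: 50.0
```

Request:
move_arm --rows "0 0 0 -0.0003 0.001 0.001 0.004;0 0 0 0 -0.002 0.001 0.004;0 0 0 0 0.002 0.001 0.004;0 0 0 0 -0.002 0.001 0.004;0 0 0 0 0.002 0.001 0.004;0 0 0 0 -0.002 0.001 0.004;0 0 0 0 0.001 0 0.004;0 0 0 0 0 0 0.004"

```text
t: 14.78
eef_pos: [0.5319, -0.1733, 0.0765]
ee_rot: [3.141, 0.0, 0.08]
force: [-4.3, -2.5, 2.4]
width: 0.0117
gripper_force: 50.0
```

Request:
move_arm --rows "0 0 0 -0.0003 0.001 0.001 0.004;0 0 0 0 -0.002 0.001 0.004;0 0 0 0 0.001 0.0005 0.004;0 0 0 0 0 0 0.004;0 0 0 0 0 0 0.004"

```text
t: 15.4
eef_pos: [0.5319, -0.1733, 0.0752]
ee_rot: [3.141, -0.001, 0.081]
force: [-6.2, 1.2, 13.2]
width: 0.0118
gripper_force: 50.0
```

Seated on the bezel (13 N at 28.5 mm depth). I ease off slightly and turn clockwise (positive about the tool's z).

Request:
move_arm --rows "0 0 0 -0.0004 0 -0.0006 0.004;0 0 5 0 0 0 0.004;0 0 6 0 0 0 0.004;0 0 6 0 0 0 0.004;0 0 6 0 0 0 0.004;0 0 0 0 0 0 0.004" --squeeze 60

```text
t: 16.15
eef_pos: [0.5318, -0.1737, 0.0752]
ee_rot: [3.141, -0.001, -0.323]
force: [-1.9, -1.3, 6.3]
width: 0.0119
gripper_force: 60.0
```

```bash
python3 -c "
from h import *
goto([.532,-.1733,.0752]);print(arm.get_state()['moment'],arm.get_state()['q'])"
```

```text
t 16.15 pos [ 0.5318 -0.1737  0.0752] rpy deg [ 1.7999e+02 -9.0000e-02 -1.8480e+01] F [-1.9 -1.3  6.3] w 0.0119 g 60.0
tool shift mm [ 0.1 -0.4  0. ]
[-8.57601134e-01  1.26975404e+00  3.68035594e-04] [ 3.48059392e-02  3.26248846e-01 -4.46247877e-01  1.05591046e-03
 -7.96989521e-01  1.21273944e+00]
```

Request:
move_arm --rows "0 0 8 0 0 0 0.004;0 0 8 0 0 0 0.004;0 0 8 0 0 0 0.004;0 0 8 0 0 0 0.004;0 0 8 0 0 0 0.004;0 0 0 0 0 0 0.004;0 0 0 0 0 0 0.004"

```text
t: 17.02
eef_pos: [0.5316, -0.174, 0.0752]
ee_rot: [-3.141, -0.001, -1.019]
force: [-3.3, -3.8, 6.2]
width: 0.0114
gripper_force: 60.0
```

Request:
move_arm --rows "0 0 7 0 0 0 0.004;0 0 7 0 0 0 0.004;0 0 7 0 0 0 0.004;0 0 6 0 0 0 0.004;0 0 4 0 0 0 0.004;0 0 0 0 0 0 0.004;0 0 0 0 0 0 0.004"

```text
t: 17.9
eef_pos: [0.5315, -0.174, 0.0752]
ee_rot: [-3.141, -0.001, -1.56]
force: [-2.6, -4.5, 6.8]
width: 0.0116
gripper_force: 60.0
```

Run:
```python
from h import *
goto([.532,-.1733,.0752]); st,p,d,K=snap("w6"); q,_=arm.grab_frame("scene")
u,v=proj(cam("scene"),[.532,-.173,.08])[0].astype(int); a=cv2.resize(q[v-50:v+50,u-50:u+50],(400,400))
cv2.imwrite("pics/c6.png",np.hstack([cv2.resize(p[180:380,176:376],(400,400)),a]));print(st["moment"])
```

```text
t 17.9 pos [ 0.5315 -0.174   0.0752] rpy deg [-1.7995e+02 -6.0000e-02 -8.9390e+01] F [-2.6 -4.5  6.8] w 0.0116 g 60.0
tool shift mm [-0.7 -0.5 -0. ]
[-1.43632722  1.40444852  0.04527016]
```

View pics/c6.png

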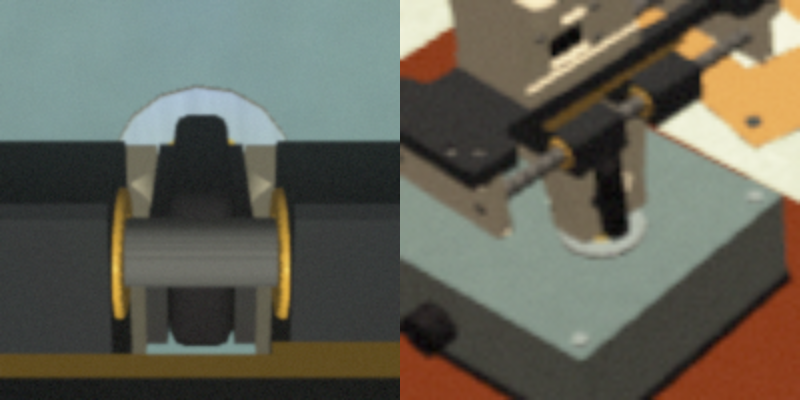

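The head is still aligned with the jaws after the 94° turn and sits on the bezel, so it is home. I'm handing in.

```bash
python3 -c "
from station import arm
print(arm.job_done())"
```

```text
the job is handed in; nothing more can be done
None
```

I pressed the reset button fully in with the rectangular-headed key, then worked the key home in the switch and turned it a quarter turn clockwise; it was still gripped and turned when I handed in at about 18 s, and no verdict came back.

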